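Empty the square ball hopper into its tray

TASK

On the jeweller's bench stand two small hoppers of steel burnishing balls, one square and one round. Pull out the slide gate under the square hopper by its white upright knob so that all three of its balls drop into the tray beneath, then push the gate fully home again and let go. Leave the round hopper's gate shut.

Things in the scene. Friction and masses are not known exactly. Their poses are not given: they have to be found in the camera images.
- gate (a joint): slide gate of the square hopper, an aluminium plate: 0 = fully home (shut), 0.060 m = fully pulled out, stops at both ends. It starts 0 to 8 mm out, holding the balls. It slides level with about 2 N of friction and stays where left. The opening it covers is 50 mm square; all balls fall within about a second once it is pulled out by 50 mm or more.
- gate_grip (a point): centre of the gate's grip, a white upright cylinder 20 mm in diameter and 50 mm high on a 14 mm wide aluminium tongue; this point is 125 mm above the bench, 25 mm above the tongue. It moves with the gate. Its -x axis is the level direction in which the gate is pulled open; z is up. With the gate home it stands 115 mm from the hopper's centre line, 59 mm from its wooden block.
- tray (a point): centre of the floor of the square aluminium tray fixed under the square hopper, 20 mm above the bench; inside 96 mm square, walls 30 mm high; axes parallel to gate_grip's. The hopper is fixed to the bench, 116 mm square at its wooden base and 185 mm high: four steel posts, a wooden block around the gate's opening, an open clear funnel 108 mm square at the top.
- ball1_center (a point): centre of the first steel ball, 18 mm in diameter, 24 g, loose in the square hopper; it lies on the shut gate, 109 mm above the bench, and 29 mm above the bench once in the tray
- ball2_center (a point): centre of the second such ball in the square hopper
- ball3_center (a point): centre of the third such ball in the square hopper
- round_gate (a joint): slide gate of the other hopper, which is round (clear round funnel, round base and tray, 214 mm high) with a like gate and knob: 0 = shut, 0.060 m = open. It starts 0 to 8 mm out and is to be left alone.

How it is judged:
By the outcome, as a careful person would: the job done as asked, in the order asked, and still so for the second after the job is handed in, with the robot touching nothing.
It also fails if it takes over 35 s, if anything falls off the work surface, if the arm or the gripper's body presses on something with over 40 N, if the wrist force passes 120 N, or if a joint passes its speed limit or range.

ROBOT

A 7-joint arm with a two-finger parallel gripper is mounted at the origin on the work surface. World frame = base frame: x ahead of the robot, y to its left, z up, the work surface at z = 0. Lengths are in mm, angles in rad, forces in N, time in s.
With the tool pointing down it reaches from about 400 to 875 mm from the base axis. Payload 4.4 kg.
Tool frame: the origin (TCP) lies at the very end of the fingers, on their centre line; the grasp point (between the pads) lies 19 mm behind it; z points along the fingers, y is the direction in which the jaws open and shut (so a half turn about z gives the same grasp; the last joint's range is limited). The gripper opens to 85 mm and grips with 20 to 120 N. Pads are 22 mm wide; open, the fingers measure 114 mm over their backs; the gripper's body (76 mm by 85 mm) begins 54 mm behind the grasp point. The pads swing forward as they close: fully open they stand 13 mm farther back than shut.
Start: joints at [-1.334, 0.628, 0.038, 1.517, -0.027, 0.996, -0.02], TCP at [193.802, 620.45, 231.313] pointing down, gripper open.
Joint ranges: [-3.06, 3.06], [-0.37, 2.12], [-1.25, 1.32], [0.18, 2.47], [-1.1, 4.24], [0.23, 1.98], [-2.94, 2.94]. Speed limits (rad/s): [2.57, 2.57, 3.14, 3.14, 3.14, 3.14, 3.14].

INTERFACE

Orientations are given as [roll, pitch, yaw] about the fixed x, y, z axes, in that order (R = Rz(yaw) Ry(pitch) Rx(roll)).
In Python, from cell import ctrl gives the robot as it stands.
- The arm moves only by the shell command python3 -m crank 'ROWS' [OPENING]. ROWS is JSON, a list that holds one entry, the list of rows, each a list of 6 numbers: the shift along the tool's x, y, z in units of 30 mm (1.0 is 30 mm), then the turn, a rotation vector about the tool's x, y, z in units of 6 degrees (1.0 is 6 degrees). In form: [[[tx, ty, tz, rx, ry, rz], ...]]. A call has 1 to 12 rows; each row shifts and turns the pose as measured when the row begins, along the tool's axes as they then stand; what a row does not reach is not made up. A row lasts 1/12 s, in which the tool goes at most 41.7 mm and 7.16 degrees, less where a joint would pass 70% of its speed; a pose out of reach is approached as far as the arm can. A call is refused whole if a number of a shift passes 1 or a number of a turn 1, either way. A call with a gripper value outside its range is refused whole. OPENING is the gripper command: -1 is fully open, 1 is shut, values between are in proportion, set as the call begins (- or left out, the last holds). The fingers move at their own pace and stop on an object; the grip force is fixed at half the most. Time passes only in rows, so rows that do not move let the fingers close. It gives the time, the measured TCP pose, the force and the opening at its end, in the units of the state.
- ctrl.read_state(): the state, without advancing time (a new reading comes with each control period).
- ctrl.get_image(name): name is "scene" or "top" or "wrist"; returns a dict with "color" (480x640x3 uint8, red, green, blue), "depth" (480x640 float32, mm along the optical axis (not along the pixel's ray), 0 where there is no reading), "camera_matrix" (3x3 intrinsics, pixels), "R" (3x3) and "t" (3): a world point X has camera coordinates R X + t. Camera axes: x right, y down, z forward; pixel columns grow to the right and rows downward; lengths in mm; the calibration is good to about 2 mm. A picture is of the moment at which its call begins.
- ctrl.finish_job(): hands the job in, once; it reports no verdict.
Trained networks look in a picture, given as the dict that the camera call returned (one of the last four; its "shot" number tells which), for a name from the list of things; names that differ only in an ending like _2 or _b are one class to them, and where a whole thing is asked for, a point or a joint stands for the part that bears it (a point fixed in the world has none). Each returns a list of dicts, best first, with "conf" (0 to 1); they miss things now and then, are a little off and sometimes report something else, mostly with a low value. They report only what shows in the picture. A call takes as long as a camera call.
- ctrl.search_frame(query, picture): "extent" ([centre column, centre row, width, height] in pixels, round what is visible of it).
The state is a dict: "clock": time; "qpos": joint angles; "qd": joint speeds; "tau": joint torques, N m; "eef_pos": TCP position; "tool_rot": TCP orientation; "force": force on the tool from outside, world axes, zero at the start; "torque": the same for the moment, N m; "width": finger opening in mm.
Only numpy, scipy, OpenCV 4.12 (cv2) and the standard library are available. Lean on these libraries where they do the work, as an engineer would, in place of code of your own. Each camera call takes 0.05 s, during which the arm holds its last target. There are 200 camera calls.

## Working session

There is one attempt and no reset: what is moved stays moved. The work goes in short steps, Python scripts to look and compute and a shell command to move; the robot and the scene stay as the last step left them, time stands still between calls to the robot, and variables do not carry over. Pictures are saved under pics/ and viewed, about 8 in all and at most 12, crops included, and the job is handed in when it is done.

```bash
mkdir -p pics; ls; cat > h.py <<'E'
from cell import ctrl
import numpy as np, cv2
def shot(n,f=None):
    p=ctrl.get_image(n)
    if f: cv2.imwrite('pics/'+f,cv2.cvtColor(p['color'],cv2.COLOR_RGB2BGR))
    return p
def ray(p,u,v,z):
    K,R,t=map(np.array,(p['camera_matrix'],p['R'],p['t']))
    d=R.T@np.linalg.solve(K,[u,v,1]); c=-R.T@t
    return c+d*(z-c[2])/d[2]
def dep(p,u,v):
    K,R,t=map(np.array,(p['camera_matrix'],p['R'],p['t']))
    return R.T@(np.linalg.solve(K,[u,v,1])*p['depth'][int(v),int(u)]-t)
E
python3 - <<'E'
from h import *
for n in ('top','scene'):
    p=shot(n,n+'1.png')
    for q in ('gate_grip','gate','ball1_center','round_gate'):
        for r in ctrl.search_frame(q,p)[:3]:
            e=r['extent'];print(n,q,np.round(e),round(r['conf'],2),np.round(ray(p,e[0],e[1],125)),np.round(dep(p,e[0],e[1])))
s=ctrl.read_state();print(s['clock'],s['eef_pos'],s['tool_rot'],s['width'])
E
```

```text
pics
top gate_grip [144. 260. 115.  32.] 0.89 [502. 216. 125.] [498. 202. 165.]
top gate [144. 262. 119.  37.] 0.96 [500. 215. 125.] [496. 202. 163.]
top gate [198. 265.  14.  13.] 0.39 [493. 142. 125.] [494. 143. 118.]
top ball1_center [188. 248.  11.  10.] 0.57 [518. 156. 125.] [519. 158. 118.]
top round_gate [438. 248. 103.  40.] 0.85 [ 509. -198.  125.] [ 512. -205.  101.]
top round_gate [188. 250.  13.  14.] 0.58 [514. 155. 125.] [515. 157. 119.]
scene gate_grip [476. 253.  46.  31.] 0.66 [524. 254. 125.] [337. 250.   2.]
scene gate [475. 254.  47.  38.] 0.57 [526. 252. 125.] [336. 247.   0.]
scene round_gate [238. 209.  43.  32.] 0.84 [ 536. -168.  125.] [ 349. -274.    0.]
0.5 [193.80140668 620.42188541 231.2858592 ] [-3.14154929e+00 -7.24479005e-05  2.83870710e+00] 85.41656522778528
```

View pics/top1.png

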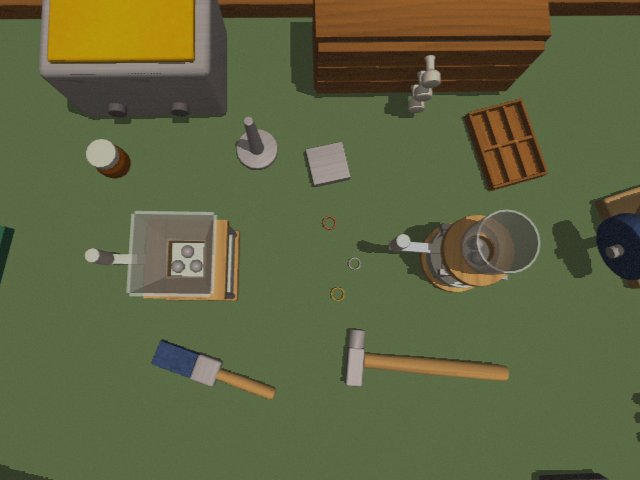

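View pics/scene1.png

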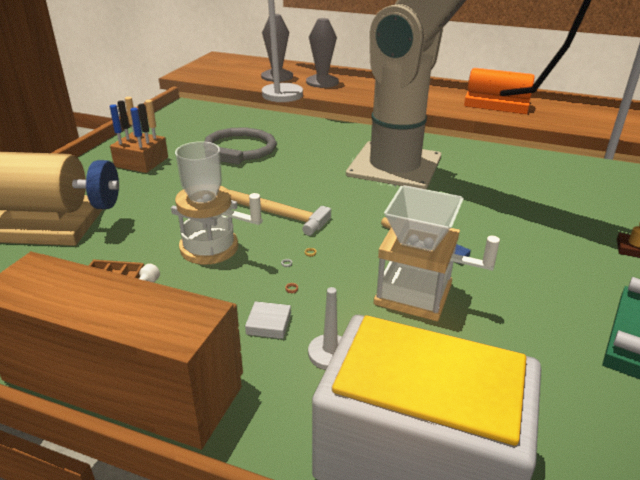

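The top view shows the square hopper at about (172,254), its white knob with its top at (94,256), and its tongue running right to the block. The round hopper is at about (470,255), knob at (402,242). The scene view shows the square hopper's knob at (491,252). Next I measure the knob and the pull direction.

```bash
python3 - <<'E'
from h import *
def cloud(p,u0,u1,v0,v1):
    K,R,t=map(np.array,(p['camera_matrix'],p['R'],p['t']))
    v,u=np.mgrid[v0:v1,u0:u1]; d=p['depth'][v0:v1,u0:u1]
    c=np.stack([u,v,0*u+1],-1).reshape(-1,3)@np.linalg.inv(K).T*d.reshape(-1,1)
    X=((c-np.array(t))@np.array(R)); return X[d.ravel()>0]
p=shot('top'); s=shot('scene')
for n,X in (('top',cloud(p,80,140,240,275)),('scene',cloud(s,455,505,230,275))):
    for lo,hi in ((143,158),(108,143),(92,106)):
        Y=X[(X[:,2]>lo)&(X[:,2]<hi)&(X[:,1]>205)]
        if len(Y)>3: print(n,lo,hi,len(Y),Y.mean(0).round(1),Y.min(0).round(1),Y.max(0).round(1),(np.linalg.svd(Y[:,:2]-Y[:,:2].mean(0))[2][0]).round(3))
# block + funnel rim from top
X=cloud(p,120,245,200,305)
for lo,hi in ((175,200),(108,114),(98,106)):
    Y=X[(X[:,2]>lo)&(X[:,2]<hi)].astype(np.float32)
    if len(Y)>10: r=cv2.minAreaRect(Y[:,:2].copy());print(lo,len(Y),r)
for n,q in (('top',p),('scene',s)):
    K,R,t=map(np.array,(q['camera_matrix'],q['R'],q['t'])); print(n,(-R.T@t).round())
for u,v in ((94,256),(99,257)): print(ray(p,u,v,150).round(1))
print(ray(s,491,239,150).round(1),ray(s,490,253,125).round(1),ray(s,489,264,100).round(1))
for a,b in zip(((115,259),(137,259),(172,258.5)),(100,100,100)): print('tongue',ray(p,*a,b).round(1))
E
python3 -c "
import cv2
a=cv2.imread('pics/top1.png')[200:310,70:250];b=cv2.imread('pics/scene1.png')[180:320,370:510]
cv2.imwrite('pics/c.png',cv2.vconcat([cv2.resize(a,(720,300) if 0 else (560,342)),cv2.resize(b,(560,250) if 0 else (560,250))]))"
```

```text
top 143 158 199 [507.9 275.  149.9] [498.5 265.3 143.3] [517.5 285.7 153.3] [-0.458 -0.889]
top 108 143 156 [506.4 269.2 125.9] [498.3 265.9 108.1] [517.5 277.5 142.6] [-0.971  0.238]
top 92 106 160 [507.5 259.2 100.9] [498.5 247.6  98. ] [515.7 277.3 105.6] [ 0.059 -0.998]
scene 143 158 103 [512.8 274.6 148.5] [500.5 264.9 143.4] [520.4 284.2 152.3] [-0.287  0.958]
scene 108 143 268 [509.6 266.8 124.7] [452.4 210.8 108.1] [521.2 284.7 142.9] [0.631 0.776]
scene 92 106 284 [510.7 250.5  99.3] [455.  215.7  92.7] [519.4 284.8 105.7] [-0.211 -0.977]
175 2157 ((504.11285400390625, 161.13818359375), (108.92078399658203, 108.3516616821289), 87.78681945800781)
108 236 ((503.3584289550781, 151.1774139404297), (93.58740997314453, 111.47003936767578), 88.0007553100586)
98 858 ((500.19305419921875, 181.90383911132812), (155.1969757080078, 102.6833267211914), 88.38697814941406)
top [437.  -6. 760.]
scene [1314.  275.  643.]
[506.5 273.2 150. ]
[505.  266.6 150. ]
[512.8 272.5 150. ] [515.1 275.4 125. ] [509.7 277.4 100. ]
tongue [507.1 266.1 100. ]
tongue [506.3 234.8 100. ]
tongue [505.7 184.8 100. ]
```

View pics/c.png

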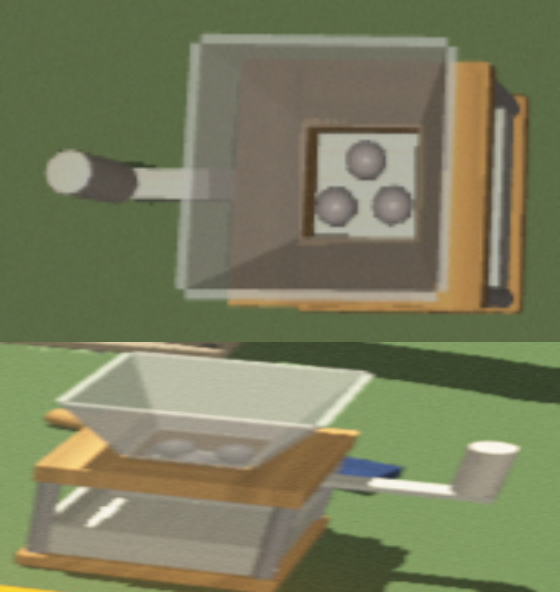

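The knob's centre is at about (508, 275.5), with its top at z≈150. The hopper centre is at about (504, 161), so the knob stands about 114.5 mm from it and is nearly home. Pull direction is about 88°. I will put the jaws across the pull, which means tool yaw of about 88° and a turn of +74.6° about tool z.

```bash
python3 -m crank '[[[0,0,0,0,0,1],[0,0,0,0,0,1],[0,0,0,0,0,1],[0,0,0,0,0,1],[0,0,0,0,0,1],[0,0,0,0,0,1],[0,0,0,0,0,1],[0,0,0,0,0,1],[0,0,0,0,0,1],[0,0,0,0,0,1],[0,0,0,0,0,1],[0,0,0,0,0,1]]]' -0.3
cat > go.py <<'E'
import sys
from h import *
from scipy.spatial.transform import Rotation as Ro
s=ctrl.read_state(); R=Ro.from_euler('xyz',s['tool_rot'])
T=np.array(eval(sys.argv[1]),float); G=Ro.from_euler('xyz',[np.pi,0,np.radians(88)])
print('shift units',(R.inv().apply(T-s['eef_pos'])/30).round(2),'turn units',(np.degrees((R.inv()*G).as_rotvec())/6).round(2),'F',np.round(s['force'],1),'w',round(s['width'],1),'t',s['clock'],'pos',np.round(s['eef_pos'],1))
E
python3 go.py '[508,275.5,220]'
```

```text
clock: 1.6
eef_pos: [193.3, 620.8, 232.1]
tool_rot: [-3.14, -0.002, 1.523]
force: [-0.3, -0.5, -1.4]
width: 55.3
shift units [-11.    11.03   0.36] turn units [-0.02 -0.02 -0.12] F [-0.3 -0.5 -1.4] w 55.3 t 1.6 pos [193.3 620.8 232.1]
```

```bash
python3 -m crank '[[[-0.9,0.9,0,0,0,0],[-0.9,0.9,0,0,0,-0.1],[-0.9,0.9,0,0,0,0],[-0.9,0.9,0,0,0,0],[-0.9,0.9,0,0,0,0],[-0.9,0.9,0,0,0,0],[-0.9,0.9,0,0,0,0],[-0.9,0.9,0,0,0,0],[-0.9,0.9,0,0,0,0],[-0.9,0.9,0,0,0,0],[-0.9,0.9,0,0,0,0],[0,0,0,0,0,0]]]'
python3 go.py '[508,275.5,200]'
python3 - <<'E'
from h import *
p=shot('wrist','w1.png')
E
```

```text
clock: 2.6
eef_pos: [486.9, 305.3, 228.8]
tool_rot: [3.141, -0.007, 1.544]
force: [0.8, -1.0, 0.6]
width: 55.3
shift units [-0.98  0.73  0.95] turn units [ 0.01 -0.07  0.07] F [ 0.8 -1.   0.6] w 55.3 t 2.6 pos [486.9 305.3 228.8]
```

View pics/w1.png

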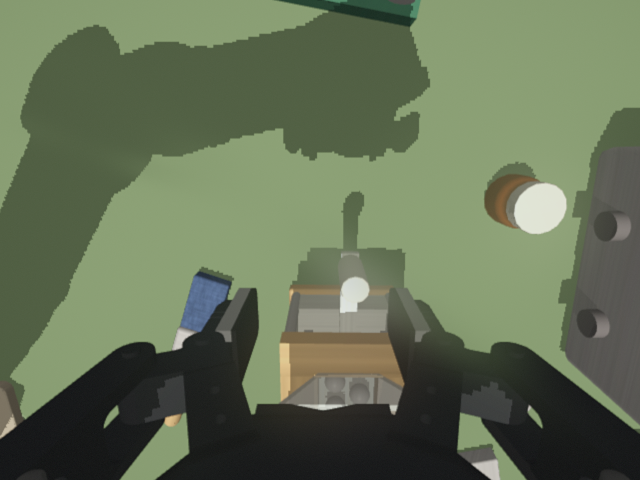

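The wrist view shows the knob's top at (355,290), with the fingers still short of it and the block ahead. There is clear room for the fingers on either side.

```bash
python3 - <<'E'
from h import *
p=shot('wrist');print(ray(p,355,290,150).round(1),dep(p,355,290).round(1))
E
python3 -m crank '[[[-0.98,0.73,0,0,0,0.07],[0,0,0,0,0,0],[0,0,0,0,0,0]]]'
python3 go.py '[508,275.5,200]'
```

```text
[504.2 280.8 150. ] [504.3 280.4 149.1]
clock: 2.95
eef_pos: [500.1, 287.4, 227.4]
tool_rot: [-3.134, -0.015, 1.552]
force: [-0.9, 1.3, -0.1]
width: 55.2
shift units [-0.41  0.28  0.9 ] turn units [-0.08 -0.14  0.15] F [-0.9  1.3 -0.1] w 55.2 t 2.95 pos [500.1 287.4 227.4]
```

```bash
python3 -m crank '[[[-0.4,0.25,0.4,-0.1,-0.15,0.15],[0,0,0,0,0,0],[0,0,0,0,0,0],[0,0,0,0,0,0]]]'
python3 - <<'E'
from h import *
p=shot('wrist','w2.png')
for r in ctrl.search_frame('gate_grip',p)[:2]: print(r)
d=p['depth'];K,R,t=map(np.array,(p['camera_matrix'],p['R'],p['t']))
v,u=np.mgrid[200:400,280:420];D=d[200:400,280:420]
X=((np.stack([u,v,0*u+1],-1)@np.linalg.inv(K).T*D[...,None]-t)@R).reshape(-1,3)
Y=X[(X[:,2]>145)&(X[:,2]<154)&(X[:,1]>250)]
print(len(Y),Y.mean(0),Y.min(0),Y.max(0))
E
python3 go.py '[508,275.5,200]'
```

```text
clock: 3.28
eef_pos: [504.0, 280.9, 215.4]
tool_rot: [3.141, -0.002, 1.544]
force: [0.7, 0.3, 0.3]
width: 55.5
{'extent': [330.4, 312.3, 57.5, 172.4], 'conf': 0.62}
768 [506.94581961 277.47972177 149.01234501] [497.19197879 267.27600921 145.01502745] [516.53819978 286.77602109 151.03037301]
shift units [-0.19  0.13  0.52] turn units [ 0.02 -0.02  0.08] F [0.1 0.5 0. ] w 55.6 t 3.3833 pos [504.3 281.2 215.6]
```

View pics/w2.png

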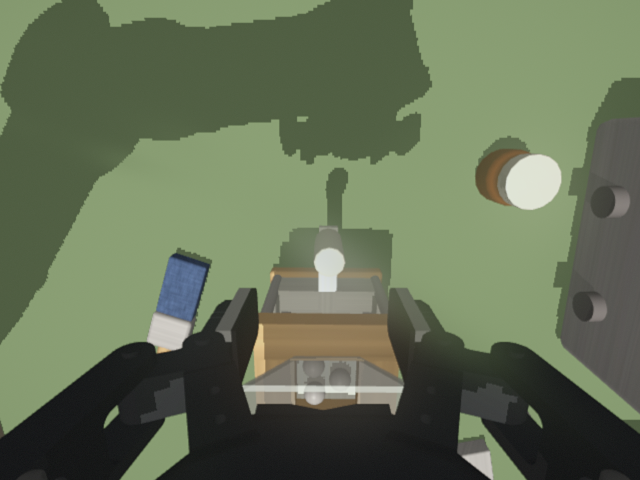

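Now the knob's top is at (329,263), with the fingers clear on both sides. The wrist estimate of (507, 277) agrees with the top view to 1.5 mm. I descend in stages.

```bash
python3 -m crank '[[[-0.25,0.15,0.5,0,0,0.08],[0,0,0.5,0,0,0],[0,0,0.5,0,0,0],[0,0,0,0,0,0],[0,0,0,0,0,0]]]'
python3 go.py '[507.3,276.3,112]'
```

```text
clock: 3.8
eef_pos: [509.1, 278.1, 172.3]
tool_rot: [3.136, -0.008, 1.541]
force: [0.4, -0.7, 0.1]
width: 55.6
shift units [-0.08 -0.07  2.01] turn units [ 0.05 -0.07  0.05] F [ 0.4 -0.7  0.1] w 55.6 t 3.8 pos [509.1 278.1 172.3]
```

```bash
python3 -m crank '[[[-0.05,-0.05,0.4,0,-0.05,0],[0,0,0.4,0,0,0],[0,0,0.4,0,0,0],[0,0,0.4,0,0,0],[0,0,0.2,0,0,0],[0,0,0,0,0,0],[0,0,0,0,0,0]]]'
python3 go.py '[507.3,276.3,112]'
```

```text
clock: 4.38
eef_pos: [509.3, 280.0, 118.8]
tool_rot: [3.13, -0.006, 1.544]
force: [-0.8, 0.8, -0.5]
width: 55.5
shift units [-0.13 -0.07  0.22] turn units [ 0.11 -0.06  0.08] F [-0.8  0.8 -0.5] w 55.5 t 4.3833 pos [509.3 280.  118.8]
```

```bash
python3 -m crank '[[[-0.15,-0.08,0.25,0.1,-0.05,0.05],[-0.05,0,0,0,0,0],[0,0,0,0,0,0]]]'
python3 go.py '[507.3,276.3,112]'
python3 -m crank '[[[0,0,0,0,0,0],[0,0,0,0,0,0],[0,0,0,0,0,0],[0,0,0,0,0,0],[0,0,0,0,0,0],[0,0,0,0,0,0],[0,0,0,0,0,0],[0,0,0,0,0,0]]]' 1
python3 go.py '[507.3,276.3,112]'
```

```text
clock: 4.63
eef_pos: [507.5, 274.2, 112.1]
tool_rot: [3.139, -0.002, 1.539]
force: [0.9, -0.2, 0.1]
width: 55.3
shift units [ 0.07 -0.01  0.  ] turn units [ 0.02 -0.02  0.03] F [ 0.9 -0.2  0.1] w 55.3 t 4.6333 pos [507.5 274.2 112.1]
clock: 5.3
eef_pos: [508.0, 274.0, 113.0]
tool_rot: [3.138, -0.003, 1.538]
force: [0.4, -0.2, -0.7]
width: 18.4
shift units [ 0.08 -0.02  0.03] turn units [ 0.03 -0.03  0.02] F [ 0.4 -0.2 -0.7] w 18.4 t 5.3 pos [508. 274. 113.]
```

The grip holds at 18.4 mm. Now I pull along tool +x.

```bash
python3 -m crank '[[[0.3,0,0,0,0,0],[0.3,0,0,0,0,0],[0.3,0,0,0,0,0],[0.3,0,0,0,0,0],[0.3,0,0,0,0,0],[0.3,0,0,0,0,0],[0,0,0,0,0,0],[0,0,0,0,0,0]]]'
python3 go.py '[510,333,112]'
```

```text
clock: 5.97
eef_pos: [510.2, 332.9, 113.0]
tool_rot: [3.138, -0.0, 1.539]
force: [0.3, -6.9, 3.4]
width: 18.9
shift units [ 0.   -0.01  0.03] turn units [ 0.04 -0.    0.03] F [ 0.3 -6.9  3.4] w 18.9 t 5.9667 pos [510.2 332.9 113. ]
```

```bash
python3 -m crank '[[[0,0,0,0,0,0],[0,0,0,0,0,0],[0,0,0,0,0,0],[0,0,0,0,0,0],[0,0,0,0,0,0],[0,0,0,0,0,0],[0,0,0,0,0,0],[0,0,0,0,0,0],[0,0,0,0,0,0],[0,0,0,0,0,0],[0,0,0,0,0,0],[0,0,0,0,0,0]]]'
python3 - <<'E'
from h import *
p=shot('top')['color'][190:320,30:260]; s=shot('scene')['color'][170:330,360:530]
im=cv2.vconcat([cv2.resize(p,(510,288)),cv2.resize(s[:,:],(510,310) )])
cv2.imwrite('pics/o1.png',im[:,:,::-1])
E
```

```text
clock: 6.97
eef_pos: [510.1, 332.9, 113.0]
tool_rot: [3.138, -0.002, 1.538]
force: [0.8, -0.8, -0.0]
width: 18.6
```

View pics/o1.png

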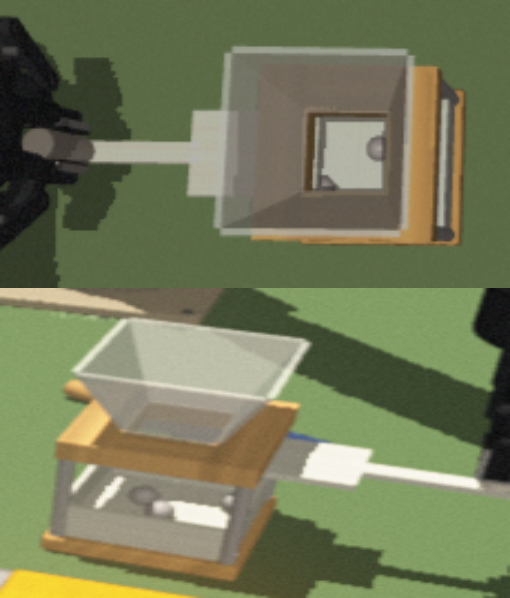

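The opening is empty. Three balls show in the tray in the scene crop, at (145,493), (163,510) and (228,502). Now I push the gate home.

```bash
python3 -m crank '[[[-0.3,0,0,0,0,0],[-0.3,0,0,0,0,0],[-0.3,0,0,0,0,0],[-0.3,0,0,0,0,0],[-0.3,0,0,0,0,0],[-0.2,0,0,0,0,0],[-0.15,0,0,0,0,0],[0,0,0,0,0,0]]]'
python3 go.py '[508,273,112]'
```

```text
clock: 7.73
eef_pos: [507.9, 273.9, 113.0]
tool_rot: [3.137, -0.006, 1.538]
force: [-0.1, 0.8, -1.6]
width: 18.6
shift units [-0.03  0.    0.03] turn units [ 0.04 -0.06  0.02] F [-0.1  0.8 -1.6] w 18.6 t 7.7333 pos [507.9 273.9 113. ]
```

```bash
for i in 1 2 3; do python3 -m crank '[[[-0.1,0,0,0,0,0],[-0.05,0,0,0,0,0]]]' | grep -E 'pos|force'; done
```

```text
eef_pos: [507.9, 272.9, 113.0]
force: [2.2, 4.2, -3.1]
eef_pos: [507.9, 273.1, 113.0]
force: [1.9, 2.7, -1.1]
eef_pos: [508.0, 273.2, 113.0]
force: [2.1, 3.3, -1.6]
```

```bash
python3 -m crank '[[[-0.3,0,0,0,0,0]]]' | grep -E 'pos|force';python3 -m crank '[[[-0.3,0,0,0,0,0]]]' | grep -E 'pos|force'; python3 -m crank '[[[-0.5,0,0,0,0,0],[-0.5,0,0,0,0,0]]]' | grep -E 'pos|force'
```

```text
eef_pos: [508.1, 272.9, 113.3]
force: [2.8, 32.6, -10.2]
eef_pos: [508.1, 273.3, 113.3]
force: [4.1, 20.8, -10.7]
eef_pos: [508.4, 272.8, 113.6]
force: [3.0, 26.8, -4.2]
```

A push of about 30 N gives no motion, so the gate is on its stop. I release and lift.

```bash
python3 -m crank '[[[0,0,0,0,0,0],[0,0,0,0,0,0]]]' | grep -E 'pos|force'
python3 -m crank '[[[0,0,0,0,0,0],[0,0,0,0,0,0],[0,0,0,0,0,0],[0,0,0,0,0,0],[0,0,0,0,0,0],[0,0,0,0,0,0],[0,0,0,0,0,0]]]' -0.3
python3 -m crank '[[[0,0,-0.4,0,0,0],[0,0,-0.4,0,0,0],[0,0,-0.5,0,0,0],[0,0,-0.6,0,0,0],[0,0,-0.6,0,0,0],[0,0,-0.6,0,0,0],[0,0,-0.6,0,0,0],[0,0,0,0,0,0]]]'
python3 -m crank '[[[0.9,0,-0.3,0,0,0],[0.9,0,0,0,0,0],[0.9,0,0,0,0,0],[0.9,0,0,0,0,0],[0.9,0,0,0,0,0],[0,0,0,0,0,0],[0,0,0,0,0,0],[0,0,0,0,0,0]]]'
python3 - <<'E'
from h import *
a=shot('top'); b=shot('scene')
K,R,t=map(np.array,(a['camera_matrix'],a['R'],a['t']))
v,u=np.mgrid[235:280,75:125];D=a['depth'][235:280,75:125]
X=((np.stack([u,v,0*u+1],-1)@np.linalg.inv(K).T*D[...,None]-t)@R).reshape(-1,3)
Y=X[(X[:,2]>143)&(X[:,2]<158)&(X[:,1]<300)]
print('knob',len(Y),Y.mean(0).round(1),Y.min(0).round(1),Y.max(0).round(1))
p=a['color'][190:320,60:260]; s=b['color'][170:330,360:530]
im=cv2.vconcat([cv2.resize(p,(510,288)),cv2.resize(s,(510,310))])
cv2.imwrite('pics/e1.png',im[:,:,::-1])
for q in (a,b):
  for r in ctrl.search_frame('ball1_center',q): print(np.round(r['extent']),r['conf'],dep(q,*r['extent'][:2]).round())
E
```

```text
eef_pos: [508.6, 277.0, 113.6]
force: [3.1, -0.6, -1.0]
clock: 9.32
eef_pos: [508.0, 271.5, 113.5]
tool_rot: [3.119, -0.077, 1.581]
force: [-1.0, 0.0, 0.7]
width: 55.5
clock: 9.98
eef_pos: [505.2, 260.7, 233.7]
tool_rot: [3.12, -0.076, 1.578]
force: [-0.0, 0.7, -0.4]
width: 55.6
clock: 10.65
eef_pos: [503.7, 397.9, 257.3]
tool_rot: [3.118, -0.077, 1.574]
force: [-0.4, 0.1, 0.5]
width: 55.4
knob 197 [508.  278.6 149.8] [498.7 270.2 143.4] [518.  289.  152.7]
```

View pics/e1.png

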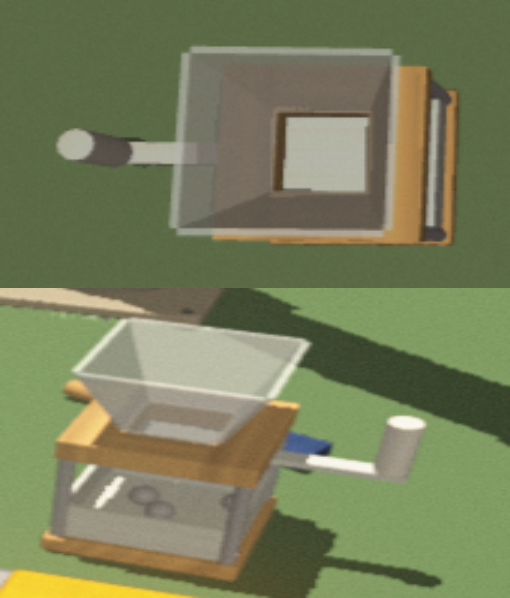

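The funnel is empty and three balls lie in the tray. But the knob stands at y≈278.6 against 275.0 at the start, because the arm rebounded about 4 mm after the hard push while still gripping. I'll mend this by pushing with shut fingers from the outside, so the retreat cannot drag the gate.

```bash
python3 go.py '[508,318,200]'; python3 -m crank '[[[0,0,0,0,-0.7,0],[0,0,0,0,0,0],[0,0,0,0,0,0],[0,0,0,0,0,0],[0,0,0,0,0,0],[0,0,0,0,0,0],[0,0,0,0,0,0],[0,0,0,0,0,0]]]' 1; python3 go.py '[508,318,200]'
```

```text
shift units [-2.74  0.07  1.72] turn units [ 0.22 -0.73  0.32] F [ 0.1 -0.6 -0.4] w 55.5 t 10.85 pos [504.7 395.9 257.5]
clock: 11.52
eef_pos: [506.9, 388.6, 258.3]
tool_rot: [3.117, -0.003, 1.559]
force: [0.2, 0.1, -0.3]
width: -0.1
shift units [-2.36  0.02  1.93] turn units [ 0.23 -0.04  0.22] F [ 0.2  0.1 -0.3] w -0.1 t 11.5167 pos [506.9 388.6 258.3]
```

```bash
python3 -m crank '[[[-0.6,0,0.5,0.2,0,0.2],[-0.6,0,0.5,0,0,0],[-0.6,0,0.5,0,0,0],[-0.5,0,0.5,0,0,0],[0,0,0,0,0,0],[0,0,0,0,0,0]]]'; python3 go.py '[508,318,120]'
```

```text
clock: 12.02
eef_pos: [506.6, 319.1, 197.5]
tool_rot: [3.136, -0.009, 1.538]
force: [-0.4, 0.7, 0.8]
width: -0.2
shift units [-0.06  0.03  2.58] turn units [ 0.06 -0.09  0.02] F [-0.4  0.7  0.8] w -0.2 t 12.0167 pos [506.6 319.1 197.5]
```

```bash
python3 -m crank '[[[0,0.05,0.5,0,-0.1,0],[0,0,0.5,0,0,0],[0,0,0.5,0,0,0],[0,0,0.5,0,0,0],[0,0,0.5,0,0,0],[0,0,0,0,0,0],[0,0,0,0,0,0]]]'; python3 -m crank '[[[-0.2,0,0,0,0,0],[-0.2,0,0,0,0,0],[-0.1,0,0,0,0,0],[0,0,0,0,0,0]]]';  python3 go.py '[508,297,120]'
```

```text
clock: 12.6
eef_pos: [512.2, 331.1, 120.8]
tool_rot: [3.127, -0.007, 1.547]
force: [-0.3, -0.1, -0.9]
width: 0.1
clock: 12.93
eef_pos: [513.0, 317.5, 122.8]
tool_rot: [3.123, -0.01, 1.55]
force: [-0.4, 0.7, 0.1]
width: -0.0
shift units [-0.69 -0.15  0.08] turn units [ 0.17 -0.1   0.13] F [-0.4  0.7  0.1] w -0.0 t 12.9333 pos [513.  317.5 122.8]
```

```bash
python3 -m crank '[[[-0.2,-0.15,0.05,0.15,-0.1,0.1],[-0.15,0,0,0,0,0],[0,0,0,0,0,0]]]'; for i in 1 2 3 4; do python3 -m crank '[[[-0.1,0,0,0,0,0],[-0.1,0,0,0,0,0]]]'|grep -E 'pos|force'; done
```

```text
clock: 13.18
eef_pos: [508.9, 305.8, 122.8]
tool_rot: [3.138, -0.0, 1.537]
force: [-0.2, -0.6, -0.1]
width: -0.1
eef_pos: [508.8, 300.0, 123.1]
force: [-0.4, 1.7, -1.0]
eef_pos: [508.6, 296.2, 123.2]
force: [0.8, 7.8, -3.1]
eef_pos: [508.6, 296.3, 123.3]
force: [1.7, 7.4, -2.8]
eef_pos: [508.6, 296.5, 123.4]
force: [1.1, 6.1, -2.4]
```

```bash
python3 -m crank '[[[-0.2,0,0,0,0,0],[-0.2,0,0,0,0,0]]]'|grep -E 'pos|force'; python3 -m crank '[[[-0.2,0,0,0,0,0]]]'|grep -E 'pos|force'; python3 -m crank '[[[0.3,0,0,0,0,0],[0.5,0,0,0,0,0],[0.6,0,0,0,0,0],[0.5,0,-0.5,0,0,0],[0.5,0,-0.6,0,0,0],[0.5,0,-0.6,0,0,0],[0.5,0,-0.6,0,0,0],[0.5,0,-0.6,0,0,0],[0,0,0,0,0,0],[0,0,0,0,0,0]]]'
python3 - <<'E'
from h import *
a=shot('top'); b=shot('scene')
K,R,t=map(np.array,(a['camera_matrix'],a['R'],a['t']))
v,u=np.mgrid[235:280,75:125];D=a['depth'][235:280,75:125]
X=((np.stack([u,v,0*u+1],-1)@np.linalg.inv(K).T*D[...,None]-t)@R).reshape(-1,3)
Y=X[(X[:,2]>143)&(X[:,2]<158)&(X[:,1]<300)]
print('knob',len(Y),Y.mean(0).round(1),Y.min(0).round(1),Y.max(0).round(1))
p=a['color'][190:320,60:480]; s=b['color'][170:330,360:530]
im=cv2.vconcat([cv2.resize(p,(640,198)),cv2.resize(s,(640,400))])
cv2.imwrite('pics/e2.png',im[:,:,::-1])
E
```

```text
eef_pos: [508.7, 296.6, 123.7]
force: [1.3, 12.4, -5.8]
eef_pos: [508.7, 296.9, 123.8]
force: [1.6, 12.2, -5.7]
clock: 14.93
eef_pos: [506.5, 418.0, 218.1]
tool_rot: [3.129, -0.037, 1.558]
force: [-0.1, -0.9, -0.2]
width: -0.2
knob 199 [507.7 274.  149.7] [498.4 265.5 143.1] [517.7 284.9 153.4]
```

View pics/e2.png

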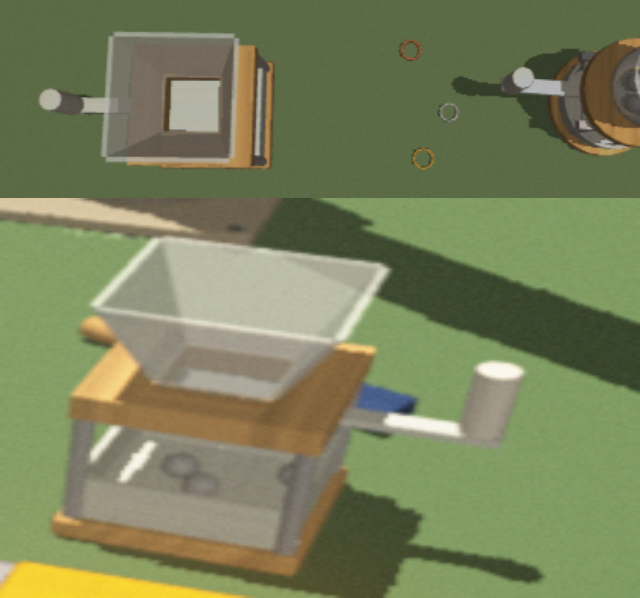

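The knob is at y=274.0, on the stop. The funnel is empty, three balls are in the tray at (181,466), (201,485) and (290,474), and the arm is clear of everything.

```bash
python3 -c "
from cell import ctrl
print(ctrl.finish_job())"
```

```text
the job is handed in; nothing more can be done
None
```

I pulled the square hopper's gate out about 59 mm by its knob, all three balls dropped into the tray, and I pushed the gate fully home and let go. I handed the job in at about 15 s on the robot's clock.

- **Gate shut:** My first close didn't hold. After a hard push against the stop, the arm rebounded while still gripping and drew the gate back about 4 mm. I pushed it home again from the outside with shut fingers. It reached a firm stop under about 12 N. The last top picture puts the knob at y≈274.0, against 275.0 at the start and 278.6 after the rebound.
- **Balls:** The last pictures show an empty funnel and three balls in the tray. I judged this by eye, because the ball detector reported nothing in the pictures taken after the first close.
- **Rest of the bench:** I never touched the round hopper, and its gate looks unchanged. The highest force I read on the tool was about 35 N, during the first hard push. The arm was clear of everything when I handed in.

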